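# Slide a painted wood slice round the track to its drying stop

## Robot

A 7-joint arm with a two-finger parallel gripper is mounted at the origin on the work surface. World frame = base frame: x ahead of the robot, y to its left, z up, the work surface at z = 0. Lengths are in m, angles in rad, forces in N, time in s.
With the tool pointing down it reaches from about 0.4 to 0.85 m from the base axis. Payload 4.4 kg.
Tool frame: the origin (TCP) lies at the very end of the fingers, on their centre line; the grasp point (between the pads) lies 19 mm behind it (manip.hold_point_z is the distance from the TCP to the grasp point, in m); z points along the fingers, y is the direction in which the jaws open and shut (so a half turn about z gives the same grasp; the last joint's range is limited). The gripper opens to 94 mm and grips with 3 to 60 N. Pads are 16 mm wide; open, the fingers measure 119 mm over their backs; the gripper's body (75 mm by 177 mm) begins 78 mm behind the grasp point.
Start: joints at [1.092, 0.628, 0.038, 1.517, -0.027, 0.996, -0.02], TCP at [0.261, -0.595, 0.205] pointing down, gripper open.
Joint ranges: [-3.06, 3.06], [-0.37, 2.12], [-1.25, 1.32], [0.18, 2.47], [-1.1, 4.24], [0.23, 1.98], [-2.94, 2.94]. Speed limits (rad/s): [2.57, 2.57, 3.14, 3.14, 3.14, 3.14, 3.14].

## Interface

Orientations are given as a 3x3 rotation matrix whose columns are the frame's x, y, z axes.
In Python, from bench import manip gives the robot as it stands.
- The arm moves only by the shell command python3 -m handwheel 'ROWS'. ROWS is JSON, a list of rows, each a list of 3 entries, a list of its own where there are three numbers: the finger opening in mm, from 0 to 94, then the shift along the tool's x, y, z in units of 60 mm (1.0 is 60 mm), then the turn about the tool's z in units of 5 degrees (1.0 is 5 degrees). In form: [[gripper, [x, y, z], yaw], ...]. A call has 1 to 12 rows; each row is the pose to reach, as a shift and turn from the pose commanded when the call began, along the tool's axes at that moment; what a row does not reach only later rows make up. A row lasts 1/8 s, in which the tool goes at most 62.5 mm and 10.7 degrees, less where a joint would pass 70% of its speed; a pose out of reach is approached as far as the arm can. A call with a gripper value outside its range is refused whole. The fingers move at their own pace and stop on an object; the grip force is fixed at half the most. Time passes only in rows, so rows that repeat a pose let the fingers close. It gives the time, the measured TCP pose, the force and the opening at its end, in the units of the state.
- manip.observe(): the state, without advancing time (a new reading comes with each control period).
- manip.read_camera(name): name is "scene" or "side" or "wrist"; returns the picture (420x560x3 uint8, blue, green, red); there is no depth.
- manip.get_calibration(name): a dict with "mtx" (3x3 intrinsics, pixels), "pose" (4x4, takes a point from camera to world coordinates); the wrist camera has in their place "hand_eye" (4x4, takes a point from camera to tool coordinates, whose origin is the TCP and whose axes are the flange's). Camera axes: x right, y up, looking along -z (the intrinsics and any distortion apply to the point x, -y, -z); pixel columns grow to the right and rows downward; lengths in m; the calibration is good to about 2 mm. A picture is of the moment at which its call begins: read the wrist's pose just before it. get_calibration takes no time and is no camera call.
- manip.sign_off(): hands the job in, once; it reports no verdict.
Trained networks look in the newest picture that a camera, given by its name, has taken for a name from the list of things; names that differ only in an ending like _2 or _b are one class to them, and where a whole thing is asked for, a point or a joint stands for the part that bears it (a point fixed in the world has none). Each returns a list of dicts, best first, with "p" (0 to 1); they miss things now and then, are a little off and sometimes report something else, mostly with a low value. They report only what shows in the picture. A call takes as long as a camera call. They do not tell look-alikes from the thing itself.
- manip.boxes_of(camera, label): "box" ([centre column, centre row, width, height] in pixels, round what is visible of it).
- manip.trace(camera, label): "pixels" (420x560 bool, what is visible of it) and "box" ([centre column, centre row, width, height] in pixels, round what is visible of it).
The state is a dict: "time": time; "joint_positions": joint angles; "qd": joint speeds; "joint_efforts": joint torques, N m; "tool_pos": TCP position; "orientation": TCP orientation; "contact_force": force on the tool from outside, world axes, zero at the start; "ft_torque": the same for the moment, N m; "width": finger opening in m.
Only numpy, scipy, OpenCV 4.12 (cv2) and the standard library are available. Lean on these libraries where they do the work, as an engineer would, in place of code of your own. Each camera call takes 0.05 s, during which the arm holds its last target. There are 200 camera calls.

## Task

A freshly painted wood slice with an upright peg lies on the board in front of the mouth of the aluminium track. Slide it into the mouth, along the track and round the corner, and press it lightly but clearly against the stop at the far end, fully home, then let go of it. Keep it flat on the board all the way, ease it round so that it never jams or is forced against the soft rails, and leave the paint tube, the loose round slice and the jar where they are.

Things in the scene. Friction and masses are not known exactly. Their poses are not given: they have to be found in the camera images.
- rail: Fixed track on a 6 mm plywood board: a channel 46 mm wide between aluminium walls 6 mm thick, 16-18 mm high. Origin: on the board's top, on the axis of the round wooden hub inside the corner; z up. Centre line: first leg along +y at x = -70 mm; from y = 0 an arc of radius 70 mm about the origin, clockwise seen from above (+y towards +x); then the exit leg, tangent to the arc.
- carrier: The same wood slice as carrier_peg; this origin is the centre of its underside, on the board. Same axes. It has 2 mm of play on each side in the straight legs, and must turn with the track: held askew it wedges between the walls. A light grip lets the round peg turn in the fingers.
- carrier_peg (a point): On the axis of the slice's peg, 38 mm above its underside. The slice: oval wood with bark, flat sides and round ends, 70 mm long (own x) by 42 mm wide by 16 mm high, 0.13 to 0.24 kg, waxed: friction 0.16 to 0.24. A round peg, 10 mm diameter, stands in its centre from 16 to 56 mm above the underside. It starts before the mouth, its x within 0.35 rad of the rail's +y.
- tube: Bystander: white paint tube lying on the board right of the hub, 96 mm long (own x), 20 mm high; origin under its middle. To be left alone.
- slice: Bystander: loose round wood slice without a peg, 52 mm diameter, 10 mm thick, lying on the board beside the first leg; origin at the centre of its underside. To be left alone.
- jar: Bystander: closed white jar, 52 mm diameter, about 55 mm high, standing on the table left of the board; origin at the centre of its underside. To be left alone.
- mouth (a point): Centre of the mouth, on the board, where the parallel walls of the first leg begin (rail y = -75 mm). In front of it two lips flare out at 25 degrees for 30 mm. Same axes as the rail: the way in is +y. The walls are soft: a push of the slice on walls, hub or stop above 15 N in all spoils them; 4 to 10 N is a clear press home.
- corner (a point): Centre line on the board where the first leg ends and the arc begins, 75 mm past the mouth. The exit leg and its stop swivel about the hub and were clamped by hand at an angle that is NOT measured: the arc turns through 64 to 116 degrees (at 90 the exit leg heads along the rail's +x, at 64 it still leans to +y, at 116 it leans to -y). Find it by sight or feel; it does not give way.
- hub_top (a point): Centre of the top of the hub, the round wooden block inside the corner, radius 47 mm, 16 mm high, 70 mm to the side (rail +x) of the corner point. The stop, a wall closing the exit leg, is 125 mm past the end of the arc. Home, the slice's centre is 90 mm past the end of the arc and 114 mm from this axis (113 to 115 with side play), whatever the angle.
There are look-alikes about, which are no part of the job. Leave any purple look-alike of the carrier alone.

How it is judged:
By the outcome, as a careful person would: the job done as asked, in the order asked, and still so for the second after the job is handed in, with the robot touching nothing.
It also fails if it takes over 72 s, if anything falls off the work surface, if the arm or the gripper's body presses on something with over 40 N, if the wrist force passes 120 N, or if a joint passes its speed limit or range.

## Working session

There is one attempt and no reset: what is moved stays moved. The work goes in short steps, Python scripts to look and compute and a shell command to move; the robot and the scene stay as the last step left them, time stands still between calls to the robot, and variables do not carry over. Pictures are saved under pics/ and viewed, about 8 in all and at most 12, crops included, and the job is handed in when it is done.

```bash
mkdir -p pics; ls
python3 - <<'E'
from bench import manip
import cv2,numpy as np
s=manip.observe();print(s['time'],s['tool_pos'],np.round(s['orientation'],3),s['contact_force'],s['width'],manip.hold_point_z)
ims=[manip.read_camera(n) for n in("scene","side")]
for n,i in zip(("scene","side"),ims):
  cv2.imwrite(f"pics/{n}0.png",i)
  c=manip.get_calibration(n);print(n,{k:np.round(v,4).tolist() if not isinstance(v,str) else v for k,v in c.items()})
  for l in("carrier","rail","hub_top","tube","slice","jar"):
    print(l,[(round(d['p'],2),np.round(d['box']).tolist()) for d in manip.boxes_of(n,l)])
print(manip.get_calibration("wrist"))
E
```

```text
pics
0.0 [ 0.26056519 -0.59477757  0.20457239] [[ 0.916  0.401 -0.001]
 [ 0.401 -0.916  0.002]
 [ 0.    -0.002 -1.   ]] [-0.21251556 -1.07190612  0.2322581 ] 0.09388915075880672 0.0188
scene {'mtx': [[486.0633, 0.0, 287.1731], [0.0, 486.0633, 208.042], [0.0, 0.0, 1.0]], 'pose': [[0.8581, -0.3848, 0.3399, 0.8928], [0.5135, 0.6429, -0.5684, -0.5515], [0.0002, 0.6623, 0.7493, 0.8341], [0.0, 0.0, 0.0, 1.0]]}
carrier [(0.84, [231.0, 260.0, 32.0, 38.0]), (0.83, [175.0, 334.0, 42.0, 31.0]), (0.77, [199.0, 215.0, 34.0, 23.0]), (0.72, [146.0, 257.0, 30.0, 27.0])]
rail [(0.69, [305.0, 226.0, 150.0, 62.0])]
hub_top [(0.56, [310.0, 227.0, 148.0, 65.0])]
tube [(0.83, [306.0, 292.0, 43.0, 32.0])]
slice [(0.86, [274.0, 271.0, 25.0, 23.0])]
jar [(0.81, [378.0, 168.0, 18.0, 32.0]), (0.21, [229.0, 257.0, 36.0, 35.0])]
side {'mtx': [[456.257, 0.0, 284.5859], [0.0, 456.257, 209.0609], [0.0, 0.0, 1.0]], 'pose': [[-0.8629, 0.2403, -0.4446, 0.1697], [-0.5049, -0.4474, 0.7382, 0.6294], [-0.0215, 0.8614, 0.5074, 0.4656], [0.0, 0.0, 0.0, 1.0]]}
carrier [(0.9, [337.0, 194.0, 29.0, 38.0]), (0.78, [365.0, 163.0, 32.0, 28.0]), (0.68, [392.0, 230.0, 37.0, 34.0]), (0.55, [427.0, 198.0, 29.0, 34.0])]
rail [(0.74, [259.0, 229.0, 167.0, 51.0])]
hub_top [(0.77, [257.0, 228.0, 167.0, 54.0])]
tube [(0.69, [261.0, 187.0, 41.0, 22.0]), (0.35, [257.0, 227.0, 169.0, 51.0])]
slice [(0.88, [289.0, 194.0, 23.0, 12.0])]
jar []
{'mtx': array([[328.0784109 ,   0.        , 281.96626834],
       [  0.        , 328.0784109 , 211.44041045],
       [  0.        ,   0.        ,   1.        ]]), 'hand_eye': array([[-3.94352218e-05,  9.63410585e-01,  2.68029931e-01,
         7.78276936e-02],
       [ 9.99999915e-01,  1.47893362e-04, -3.84460093e-04,
        -8.15766749e-04],
       [-4.10032771e-04,  2.68029893e-01, -9.63410509e-01,
        -1.78491373e-01],
       [ 0.00000000e+00,  0.00000000e+00,  0.00000000e+00,
         1.00000000e+00]])}
```

Run:
```python
import cv2,numpy as np
a=cv2.imread('pics/scene0.png')[140:370,120:420]; b=cv2.imread('pics/side0.png')[130:290,150:470]
cv2.imwrite('pics/s0.png',cv2.resize(a,None,fx=2.6,fy=2.6,interpolation=3));cv2.imwrite('pics/d0.png',cv2.resize(b,None,fx=2.5,fy=2.5,interpolation=3))
```

```text
(no output)
```

View pics/s0.png

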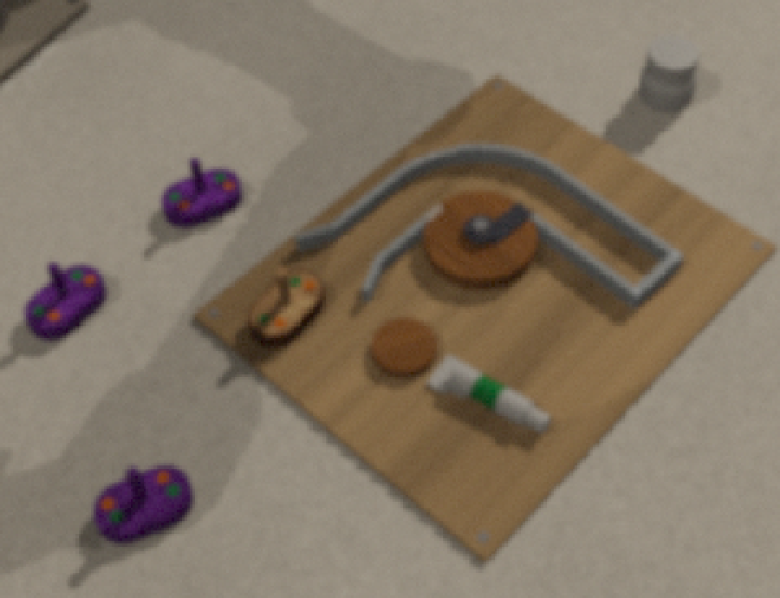

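View pics/d0.png

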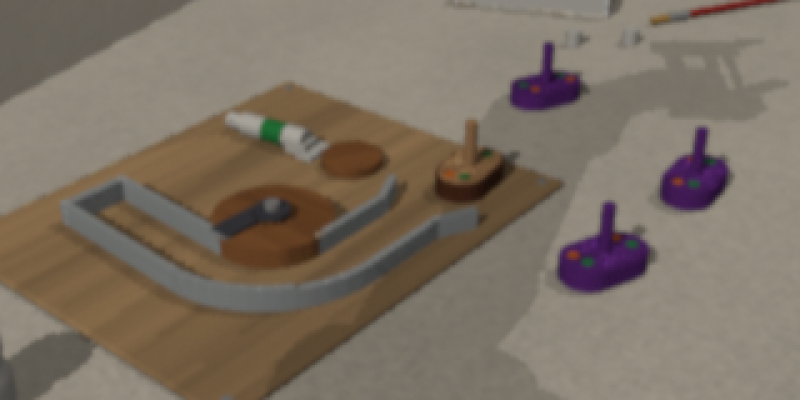

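The wood-coloured slice at scene (230,257) sits on the board before the mouth, so it's the carrier. The three purple ones, at scene (175,334), (199,215) and (146,257), are look-alikes. Next I'll fit the rail model from clicked features.

```bash
cat > h.py <<'E'
from bench import manip
import numpy as np, cv2
from scipy.optimize import least_squares
def cam(n,s=None):
    c=manip.get_calibration(n)
    if n=="wrist":
        T=np.eye(4);T[:3,:3]=s['orientation'];T[:3,3]=s['tool_pos'];return c['mtx'],T@c['hand_eye']
    return c['mtx'],c['pose']
def proj(K,P,X):
    p=(np.atleast_2d(X)-P[:3,3])@P[:3,:3]; p=p/-p[:,2:]
    return np.c_[K[0,2]+K[0,0]*p[:,0],K[1,2]-K[1,1]*p[:,1]]
def ray(K,P,uv,z):
    d=P[:3,:3]@np.array([(uv[0]-K[0,2])/K[0,0],-(uv[1]-K[1,2])/K[1,1],-1]); return P[:3,3]+d*(z-P[2,3])/d[2]
B=.006
def R2(a):return np.array([[np.cos(a),-np.sin(a)],[np.sin(a),np.cos(a)]])
def ctr(s,th):  # centre line, s from arc start; returns pos, heading in rail
    L=.07*th
    if s<0:return np.array([-.07,s]),np.pi/2
    if s<L:
        a=s/.07;return .07*np.array([-np.cos(a),np.sin(a)]),np.pi/2-a
    h=np.pi/2-th;return .07*np.array([-np.cos(th),np.sin(th)])+(s-L)*np.array([np.cos(h),np.sin(h)]),h
def off(s,th,o,z): # o>0 : outward (left of travel)
    p,h=ctr(s,th);q=p+o*np.array([-np.sin(h),np.cos(h)]);return np.r_[q,z]
def world(p,X):
    X=np.atleast_2d(X);return np.c_[X[:,:2]@R2(p[2]).T+p[:2],X[:,2]+B]
def feats(th):
    L=.07*th
    return dict(P1=off(L+.131,th,.029,.017),P2=off(L+.131,th,-.029,.017),hub=np.array([0,0,.016]),
      lo=np.array([-.1057,-.1022,.017]),li=np.array([-.0343,-.1022,.017]),mo=np.array([-.093,-.075,.017]))
def fit(obs,x0): # obs: list of (K,P,name,uv)
    f=lambda p:np.concatenate([(proj(K,P,world(p,feats(p[3])[n]))[0]-uv) for K,P,n,uv in obs])
    r=least_squares(f,x0,loss='soft_l1');return r.x,f(r.x).reshape(-1,2)
E
python3 - <<'E'
from h import *
o=np.array
S=dict(P1=(682,256),P2=(634,289),hub=(481,230),lo=(298,240),li=(364,292))
D=dict(P1=(62,205),P2=(126,180),lo=(478,210),li=(392,178))
obs=[]
for k,v in S.items(): obs.append((*cam("scene"),k,o(v)/2.6+[120,140]))
for k,v in D.items(): obs.append((*cam("side"),k,o(v)/2.5+[150,130]))
K,P=cam("scene")
h=ray(K,P,o(S['hub'])/2.6+[120,140],.022);print(h)
l=(ray(K,P,o(S['lo'])/2.6+[120,140],.022)+ray(K,P,o(S['li'])/2.6+[120,140],.022))/2;print(l)
for y0 in(0,-1.5,1.5,3):
  x,r=fit(obs,[h[0],h[1],y0,1.57]);print(np.round(x,4),np.abs(r).mean())
print(np.round(r,1).tolist())
for n,uv in(("scene",(229,260)),("side",(338,200))):
  print(ray(*cam(n),uv,.018))
E
```

```text
[0.58732944 0.03392007 0.022     ]
[ 0.50120155 -0.06070154  0.022     ]
[ 0.5852  0.0323 -0.1606  1.6682] 1.0417315957930147
[ 0.5852  0.0323 -0.1606  1.6682] 1.0417314590443425
[ 0.5852  0.0323 -0.1606  1.6682] 1.0417319964187708
[ 0.568   0.0679  2.2729 -1.8714] 33.66036421697967
[[-6.5, 2.2], [-11.7, -0.5], [-0.1, -13.8], [128.0, 14.0], [94.0, -31.9], [6.8, -2.5], [9.9, 0.2], [-143.3, -8.7], [-108.5, 23.3]]
[ 0.49324803 -0.11545903  0.018     ]
[ 0.48608522 -0.10274335  0.018     ]
```

Rail fit is good (about 1 px): hub at (0.585, 0.032), rail yaw −0.16, arc about 95°. I'll move above the carrier with tool y along the travel direction.

```bash
python3 -m handwheel '[[94,[0.3,-0.25,-0.3],-1],[94,[1,-0.9,-0.75],-3],[94,[1.8,-1.5,-0.75],-5],[94,[2.5,-2.2,-0.75],-7],[94,[3.2,-2.8,-0.75],-9],[94,[3.9,-3.4,-0.75],-11],[94,[4.6,-4,-0.75],-13],[94,[5.3,-4.6,-0.75],-15],[94,[5.9,-5.2,-0.75],-17],[94,[6.4,-5.6,-0.75],-19],[94,[6.7,-5.85,-0.75],-21],[94,[6.74,-5.87,-0.75],-23]]' && python3 -m handwheel '[[94,[0,0,0],-2],[94,[0,0,0],-4],[94,[0,0,0],-6],[94,[0,0,0],-6.4],[94,[0,0,0],-6.4]]'
python3 - <<'E'
from h import *
s=manip.observe();print(s['time'],s['tool_pos'],np.round(s['orientation'],3),np.round(s['joint_positions'],2),s['contact_force'])
im=manip.read_camera("wrist");cv2.imwrite('pics/w1.png',im)
np.savez('w1.npz',orientation=s['orientation'],tool_pos=s['tool_pos'])
d=manip.trace("wrist","carrier")
K,P=cam("wrist",s)
for q in d:
  print(round(q['p'],2),np.round(q['box']),ray(K,P,q['box'][:2],.015))
p=np.array([.5852,.0323,-.1606,1.6682])
v=im.copy()
for n,X in feats(p[3]).items():
  u=proj(K,P,world(p,X))[0];print(n,np.round(u));cv2.circle(v,tuple(int(a) for a in u),3,(0,0,255),1)
cv2.imwrite('pics/w1v.png',cv2.resize(v,None,fx=1.42,fy=1.42,interpolation=3))
E
```

```text
time: 2.2
tool_pos: [0.4909, -0.1083, 0.2508]
orientation: [[-0.757, 0.654, 0.001], [0.654, 0.757, 0.001], [-0.0, 0.001, -1.0]]
contact_force: [-0.3, -0.4, 0.1]
width: 0.094
time: 2.82
tool_pos: [0.4899, -0.1107, 0.2505]
orientation: [[-0.986, 0.165, 0.0], [0.165, 0.986, -0.0], [-0.0, -0.0, -1.0]]
contact_force: [-0.9, -0.5, -1.1]
width: 0.0942
2.825 [ 0.48991517 -0.110714    0.25051608] [[-0.986  0.165  0.   ]
 [ 0.165  0.986 -0.   ]
 [-0.    -0.    -1.   ]] [ 0.67  0.43 -0.71  1.85  0.34  0.98  1.22] [-0.91521158 -0.52371295 -1.08049149]
0.88 [191.  63.  62.  43.] [ 0.33124492 -0.19130924  0.015     ]
0.7 [284. 181.  52.  38.] [ 0.48701805 -0.10707447  0.015     ]
0.66 [317.  63.  61.  52.] [ 0.35617224 -0.04636852  0.015     ]
0.64 [145. 211.  56.  41.] [ 0.4958889  -0.29262647  0.015     ]
0.25 [310. 299.  25.  64.] [ 0.65940018 -0.09820786  0.015     ]
P1 [452. 330.]
P2 [412. 327.]
hub [401. 238.]
lo [326. 157.]
li [324. 213.]
mo [347. 167.]
```

View pics/w1v.png

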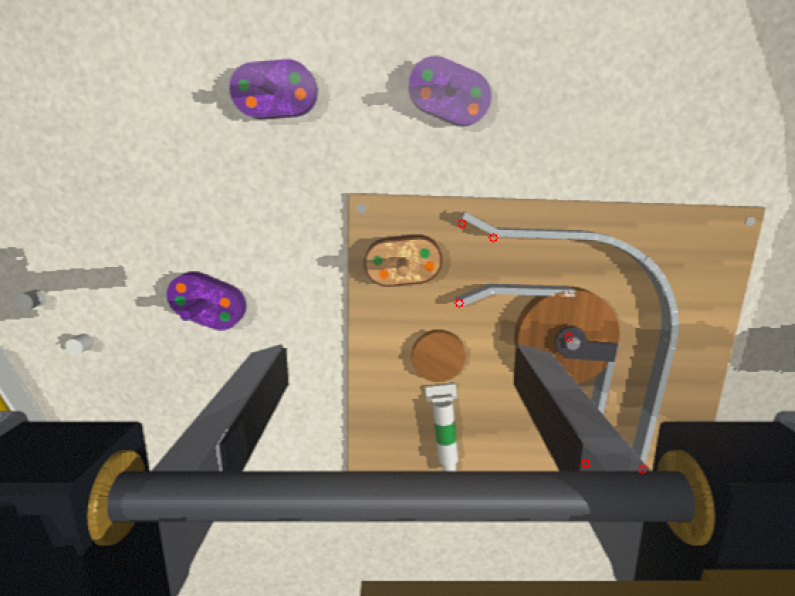

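The wood slice sits at view px (403,261) on the board before the mouth; purple ones are at (273,89), (450,90) and (206,300). I'll overlay the full model on an enlarged crop.

```bash
cat >> h.py <<'E'
def overlay(im,K,P,p,sc,x0,y0,x1,y1,name,h=.017):
    v=cv2.resize(im[y0:y1,x0:x1],None,fx=sc,fy=sc,interpolation=3)
    for o in(-.023,.023):
        X=np.array([off(s,p[3],o,h) for s in np.arange(-.075,.07*p[3]+.126,.004)])
        u=(proj(K,P,world(p,X))-[x0,y0]+.5)*sc
        cv2.polylines(v,[u.astype(np.int32)],False,(0,0,255),1)
    cv2.imwrite(name,v)
E
python3 - <<'E'
from h import *
s=dict(np.load('w1.npz'));K,P=cam("wrist",s)
overlay(cv2.imread('pics/w1.png'),K,P,[.5852,.0323,-.1606,1.6682],3.3,250,135,490,315,'pics/w1c.png')
E
```

```text
(no output)
```

View pics/w1c.png

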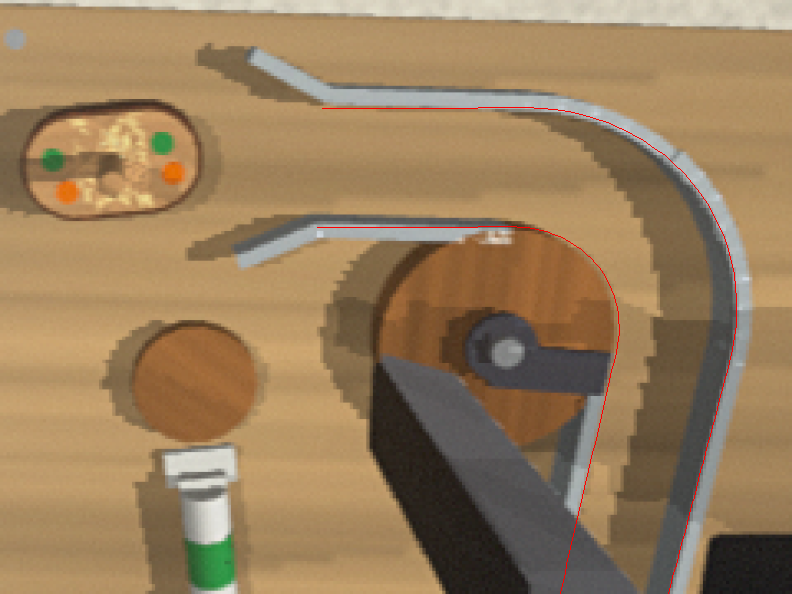

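Model edges match the wall tops, so the rail and exit angle (about 95.5°) are good, and the carrier is confirmed as wood. Next, the carrier pose.

Run:
```python
from h import *
p=np.array([.5852,.0323,-.1606,1.6682])
s=dict(np.load('w1.npz'));K,P=cam("wrist",s)
m=[q for q in manip.trace("wrist","carrier") if abs(q['box'][0]-284)<12 and abs(q['box'][1]-181)<12][0]['pixels']
v,u=np.nonzero(m)
W=np.array([ray(K,P,(a,b),.019)[:2] for a,b in zip(u,v)])
L=(W-p[:2])@R2(p[2])
(c,sz,a)=cv2.minAreaRect((L*1000).astype(np.float32));print('rect rail mm',c,sz,a)
w,V=np.linalg.eigh(np.cov(L.T));print('mean',L.mean(0)*1e3,'yaw vs +y deg',np.degrees(np.arctan2(-V[0,1]*np.sign(V[1,1]),abs(V[1,1]))),2e3*np.sqrt(w))
cw=world(p,np.r_[np.array(c)/1e3,0])[0];print('world',cw)
d=np.r_[cw[:2],.05]-s['tool_pos'];print('tool shift units',d@s['orientation']/.06)
# path waypoints
for q in(-.110,-.075,0):print(q,world(p,off(q,p[3],0,0))[0])
print('home',world(p,off(.07*p[3]+.09,p[3],0,0))[0], 'heading0',np.degrees(np.pi/2+p[2]),'end',np.degrees(np.pi/2+p[2]-p[3]))
```

```text
rect rail mm (-72.83133697509766, -154.89498901367188) (44.3066291809082, 69.52701568603516) 5.888024806976318
mean [ -73.04848373 -154.63527448] yaw vs +y deg 6.420675517168913 [23.78312464 36.38629114]
world [ 0.48853655 -0.10895523  0.006     ]
tool shift units [0.02774378 0.02515969 3.34193228]
-0.11 [ 0.49851064 -0.06509073  0.006     ]
-0.075 [ 0.50410751 -0.03054113  0.006     ]
0 [0.51610079 0.04349374 0.006     ]
home [0.69008167 0.07701952 0.006     ] heading0 80.79829781019897 end -14.782521573524951
```

```bash
python3 -m handwheel '[[40,[0.03,0.03,0.6],-1.2],[40,[0.03,0.03,1.4],-1.2],[40,[0.03,0.03,2.2],-1.2],[40,[0.03,0.03,2.9],-1.2],[40,[0.03,0.03,3.4],-1.2],[40,[0.03,0.03,3.6],-1.2],[40,[0.03,0.03,3.69],-1.2],[40,[0.03,0.03,3.69],-1.2]]' && python3 -m handwheel '[[24,[0,0,0],0],[14,[0,0,0],0],[8,[0,0,0],0],[0,[0,0,0],0],[0,[0,0,0],0],[0,[0,0,0],0]]'
python3 - <<'E'
from h import *
s=manip.observe();K,P=cam("scene");im=manip.read_camera("scene")
print(s['time'],s['tool_pos'],s['width'],s['contact_force'])
cv2.imwrite('pics/s2.png',cv2.resize(im[180:300,160:330],None,fx=4,fy=4,interpolation=3))
E
```

```text
time: 3.98
tool_pos: [0.4891, -0.1085, 0.0297]
orientation: [[-0.998, 0.059, 0.001], [0.059, 0.998, -0.0], [-0.001, -0.0, -1.0]]
contact_force: [-0.5, -0.6, 0.2]
width: 0.04
time: 4.72
tool_pos: [0.4886, -0.1086, 0.0294]
orientation: [[-0.998, 0.058, 0.0], [0.058, 0.998, -0.0], [-0.0, -0.0, -1.0]]
contact_force: [-1.0, -1.1, 5.3]
width: 0.0095
4.725 [ 0.48864256 -0.10863202  0.02937848] 0.009548395975398399 [-1.03135211 -1.09393069  5.34443272]
```

View pics/s2.png

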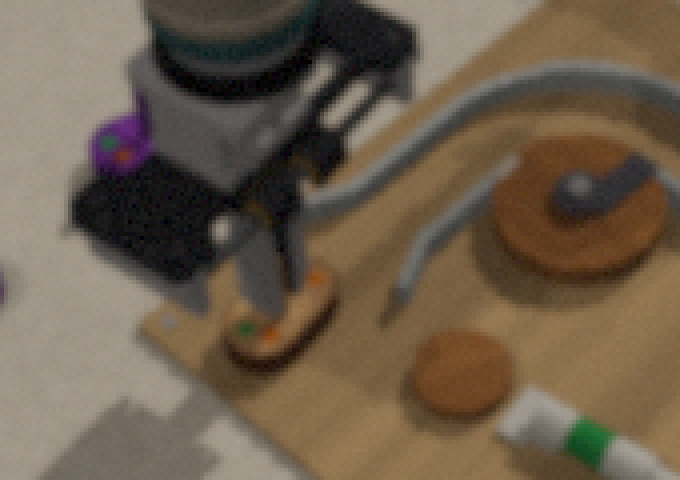

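```bash
python3 -m handwheel '[[0,[-0.02,0.08,0],0.4],[0,[-0.05,0.16,0],0.8],[0,[-0.07,0.25,0],1.15],[0,[-0.08,0.32,0],1.18],[0,[-0.09,0.42,0],1.18],[0,[-0.10,0.52,0],1.18],[0,[-0.115,0.64,0],1.18],[0,[-0.123,0.733,0],1.18],[0,[-0.123,0.733,0],1.18]]'
python3 - <<'E'
from h import *
p=np.array([.5852,.0323,-.1606,1.6682])
s=manip.observe();K,P=cam("wrist",s);im=manip.read_camera("wrist")
print(s['time'],s['tool_pos'],s['width'],s['contact_force'],(s['tool_pos'][:2]-p[:2])@R2(p[2]))
overlay(im,K,P,p,2.6,200,130,500,360,'pics/w3.png')
E
```

```text
time: 5.9
tool_pos: [0.499, -0.0641, 0.0293]
orientation: [[-0.987, 0.159, 0.001], [0.159, 0.987, 0.001], [-0.001, 0.001, -1.0]]
contact_force: [0.1, 0.8, 6.1]
width: 0.0093
5.9 [ 0.49897035 -0.06409252  0.02934927] 0.009331965910691827 [0.13891159 0.84969139 6.13448071] [-0.06970582 -0.10894112]
```

View pics/w3.png

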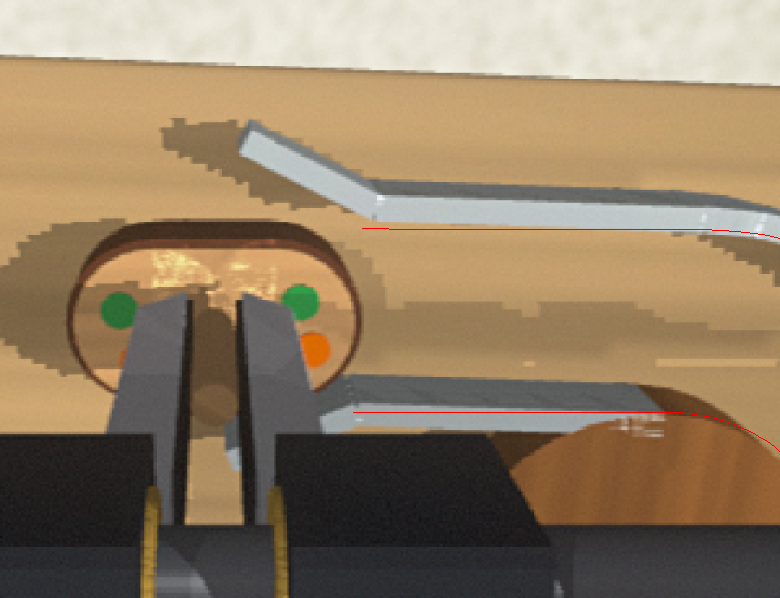

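Run:
```python
from h import *
p=np.array([.5852,.0323,-.1606,1.6682])
s=manip.observe();K,P=cam("wrist",s)
def r(u,z):return np.round(((ray(K,P,np.array(u)/2.6+[199.5,129.5],z)[:2]-p[:2])@R2(p[2]))*1e3,1)
for n,u in dict(mo=(372,221),so=(704,235),mi=(352,404),si=(600,409)).items(): print(n,r(u,.0225),r(u,.024))
for n,u in dict(back=(68,322),front=(361,315),t1=(120,240),t2=(310,239),tb1=(120,222),tb2=(310,222)).items(): print(n,r(u,.022),r(u,.006))
```

```text
mo [-94.7 -72.8] [-95.1 -73.1]
so [-91.4   2.8] [-91.9   1.9]
mi [-48.9 -75.3] [-49.7 -75.6]
si [-47.6 -15.5] [-48.4 -16.3]
back [ -69.9 -142.7] [ -63.1 -145.7]
front [-71.7 -74.1] [-65.1 -71.2]
t1 [ -90. -130.] [ -85.  -131.8]
t2 [-90.3 -86.6] [-85.3 -84.7]
tb1 [ -94.3 -129.8] [ -89.7 -131.7]
tb2 [-94.3 -86.8] [-89.7 -84.9]
```

Seen up close, the first leg is turned about 1.8° clockwise from my model, and its mouth is about 2 mm further out. I'll correct the model and compute rows for the path.

```bash
cat >> h.py <<'E'
p=np.array([.5857,.0322,-.190,1.638])
def rows(ss,lead=0.,p=p,z=.0295):
    s=manip.observe();O=s['orientation'];ty=np.arctan2(O[1,1],O[0,1])
    l=(s['tool_pos'][:2]-p[:2])@R2(p[2]);print('t',s['time'],'rail',np.round(l*1e3,1),'z',round(s['tool_pos'][2],4),'F',np.round(s['contact_force'],1),'w',round(s['width']*1e3,1))
    for q in ss:
        c,h=ctr(q,p[3]);w=world(p,np.r_[c,0])[0];w[2]=z
        d=(w-s['tool_pos'])@O/.06; dy=-np.degrees((h+p[2]-ty+np.pi)%(2*np.pi)-np.pi)/5
        print(round(q*1e3),np.round(d,2).tolist(),round(dy,2))
E
python3 -c "
from h import *
rows([-.109,-.104,-.098,-.091,-.084])"
```

```text
t 5.95 rail [ -66.9 -111. ] z 0.0294 F [-0.3  0.7  6. ] w 9.3
-109 [0.05, 0.03, -0.0] 0.34
-104 [0.05, 0.12, -0.0] 0.34
-98 [0.04, 0.22, -0.0] 0.34
-91 [0.04, 0.33, -0.0] 0.34
-84 [0.04, 0.45, -0.0] 0.34
```

```bash
python3 -m handwheel '[[0,[0.03,-0.02,0],0.2],[0,[0.05,-0.02,0],0.34],[0,[0.05,0,0],0.34],[12,[0.05,0,0],0.34],[12,[0.05,0,0],0.34],[12,[0.05,0.06,0],0.34],[12,[0.05,0.12,0],0.34],[12,[0.05,0.22,0],0.34],[12,[0.04,0.33,0],0.34],[12,[0.04,0.45,0],0.34],[12,[0.04,0.45,0],0.34]]'
python3 - <<'E'
from h import *
rows([-.08,-.07,-.06,-.05,-.04,-.03,-.02,-.01,0])
s=manip.observe();K,P=cam("wrist",s);im=manip.read_camera("wrist")
overlay(im,K,P,p,2.6,200,130,500,360,'pics/w4.png')
E
```

```text
time: 7.32
tool_pos: [0.5007, -0.0369, 0.0292]
orientation: [[-0.982, 0.189, 0.0], [0.189, 0.982, 0.001], [-0.0, 0.001, -1.0]]
contact_force: [0.2, 0.7, 0.2]
width: 0.0119
t 7.325 rail [-70.4 -83.9] z 0.0292 F [0.2 0.7 0.2] w 11.9
-80 [-0.01, 0.07, -0.01] 0.0
-70 [-0.01, 0.23, -0.01] 0.0
-60 [-0.01, 0.4, -0.0] 0.0
-50 [-0.01, 0.57, -0.0] 0.0
-40 [-0.01, 0.73, -0.0] 0.0
-30 [-0.01, 0.9, -0.0] 0.0
-20 [-0.01, 1.07, -0.0] 0.0
-10 [-0.01, 1.23, -0.0] 0.0
0 [-0.01, 1.4, -0.0] 0.0
```

View pics/w4.png

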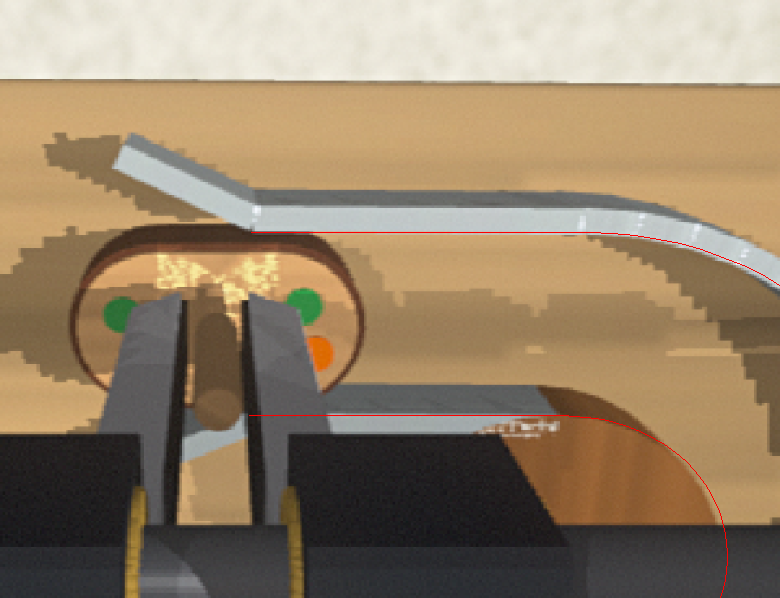

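The model overlay now matches, and the slice is centred and aligned, entering the mouth. Pushing down the first leg.

```bash
python3 -m handwheel '[[12,[0,0.1,0],0],[12,[0,0.2,0],0],[12,[0,0.3,0],0],[12,[0,0.42,0],0],[12,[0,0.54,0],0],[12,[0,0.66,0],0],[12,[0,0.78,0],0],[12,[0,0.88,0],0],[12,[0,0.97,0],0],[12,[0,1.06,0],0],[12,[0,1.13,0],0],[12,[0,1.2,0],0]]'
python3 - <<'E'
from h import *
rows(np.arange(-.008,.045,.005))
E
```

```text
time: 8.88
tool_pos: [0.5141, 0.0329, 0.0291]
orientation: [[-0.982, 0.19, 0.0], [0.19, 0.982, -0.0], [-0.0, -0.0, -1.0]]
contact_force: [-0.6, 0.5, 0.4]
width: 0.012
t 8.875 rail [-70.4 -12.8] z 0.0291 F [-0.6  0.5  0.4] w 12.0
-8 [-0.01, 0.08, -0.01] -0.01
-3 [-0.01, 0.16, -0.01] -0.01
2 [-0.01, 0.25, -0.01] 0.31
7 [-0.01, 0.33, -0.01] 1.13
12 [-0.02, 0.41, -0.01] 1.95
17 [-0.04, 0.49, -0.01] 2.77
22 [-0.06, 0.57, -0.01] 3.59
27 [-0.09, 0.65, -0.01] 4.41
32 [-0.13, 0.73, -0.01] 5.23
37 [-0.17, 0.8, -0.01] 6.04
42 [-0.21, 0.87, -0.01] 6.86
```

```bash
python3 -m handwheel '[[12,[-0.01,0.08,0],0],[12,[-0.01,0.16,0],0],[12,[-0.01,0.25,0],0.3],[12,[-0.01,0.33,0],1.1],[12,[-0.02,0.41,0],1.95],[12,[-0.04,0.49,0],2.8],[12,[-0.06,0.57,0],3.6],[12,[-0.09,0.65,0],4.4],[12,[-0.13,0.73,0],5.2],[12,[-0.17,0.8,0],6.0],[12,[-0.21,0.87,0],6.9]]'
python3 - <<'E'
from h import *
rows(np.arange(.045,.1,.005))
E
```

```text
time: 10.25
tool_pos: [0.5364, 0.0819, 0.0291]
orientation: [[-0.699, 0.715, -0.0], [0.715, 0.699, 0.0], [0.0, -0.0, -1.0]]
contact_force: [-0.1, -1.1, -0.2]
width: 0.0122
t 10.25 rail [-57.9  39.5] z 0.0291 F [-0.1 -1.1 -0.2] w 12.2
45 [-0.0, 0.05, -0.01] 0.42
50 [-0.01, 0.13, -0.01] 1.23
55 [-0.02, 0.22, -0.01] 2.05
60 [-0.04, 0.3, -0.01] 2.87
65 [-0.06, 0.38, -0.01] 3.69
70 [-0.09, 0.46, -0.01] 4.51
75 [-0.12, 0.53, -0.01] 5.33
80 [-0.16, 0.6, -0.01] 6.15
85 [-0.21, 0.67, -0.01] 6.96
90 [-0.26, 0.74, -0.01] 7.78
95 [-0.31, 0.8, -0.01] 8.6
100 [-0.37, 0.86, -0.01] 9.42
```

```bash
python3 -m handwheel '[[12,[0,0.05,0],0.4],[12,[-0.01,0.13,0],1.2],[12,[-0.02,0.22,0],2.05],[12,[-0.04,0.3,0],2.9],[12,[-0.06,0.38,0],3.7],[12,[-0.09,0.46,0],4.5],[12,[-0.12,0.53,0],5.3],[12,[-0.16,0.6,0],6.1],[12,[-0.21,0.67,0],7.0],[12,[-0.26,0.74,0],7.8],[12,[-0.31,0.8,0],8.6],[12,[-0.31,0.8,0],8.6]]'
python3 - <<'E'
from h import *
rows(np.arange(.1,.18,.007))
s=manip.observe();K,P=cam("wrist",s);im=manip.read_camera("wrist")
overlay(im,K,P,p,2,150,80,530,370,'pics/w5.png')
E
```

```text
time: 11.75
tool_pos: [0.5838, 0.1023, 0.029]
orientation: [[-0.028, 1.0, 0.0], [1.0, 0.028, 0.0], [0.0, 0.0, -1.0]]
contact_force: [-0.4, 0.5, 0.1]
width: 0.0121
t 11.75 rail [-15.1  68.5] z 0.029 F [-0.4  0.5  0.1] w 12.1
100 [-0.01, 0.09, -0.01] 0.87
107 [-0.02, 0.2, -0.01] 2.01
114 [-0.05, 0.32, -0.01] 3.16
121 [-0.08, 0.43, -0.01] 3.27
128 [-0.11, 0.54, -0.01] 3.27
135 [-0.14, 0.65, -0.01] 3.27
142 [-0.18, 0.76, -0.01] 3.27
149 [-0.21, 0.88, -0.01] 3.27
156 [-0.24, 0.99, -0.01] 3.27
163 [-0.28, 1.1, -0.01] 3.27
170 [-0.31, 1.21, -0.01] 3.27
177 [-0.34, 1.32, -0.01] 3.27
```

View pics/w5.png

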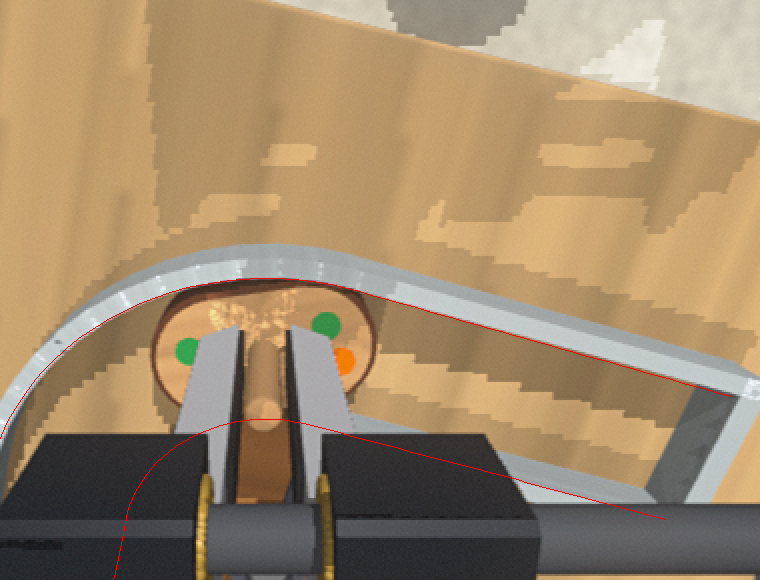

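The slice is turning nicely in the arc, and the exit leg and stop match the model. Continuing.

```bash
python3 -m handwheel '[[12,[-0.01,0.09,0],0.9],[12,[-0.02,0.18,0],1.8],[12,[-0.04,0.26,0],2.6],[12,[-0.06,0.35,0],3.2],[12,[-0.08,0.43,0],3.27],[12,[-0.11,0.54,0],3.27],[12,[-0.14,0.65,0],3.27],[12,[-0.18,0.76,0],3.27],[12,[-0.21,0.88,0],3.27],[12,[-0.24,0.99,0],3.27],[12,[-0.28,1.1,0],3.27],[12,[-0.31,1.21,0],3.27]]'
python3 - <<'E'
from h import *
rows(np.arange(.17,.21,.004))
E
```

```text
time: 13.3
tool_pos: [0.6571, 0.0851, 0.0291]
orientation: [[0.255, 0.967, 0.0], [0.967, -0.255, -0.0], [-0.0, 0.0, -1.0]]
contact_force: [-0.3, -0.0, -0.2]
width: 0.0122
t 13.3 rail [60.1 65.5] z 0.0291 F [-0.3 -0.  -0.2] w 12.2
170 [0.01, -0.0, -0.01] -0.01
174 [0.01, 0.06, -0.01] -0.01
178 [0.01, 0.13, -0.01] -0.01
182 [0.01, 0.2, -0.01] -0.01
186 [0.01, 0.26, -0.01] -0.01
190 [0.01, 0.33, -0.01] -0.01
194 [0.01, 0.4, -0.01] -0.01
198 [0.01, 0.46, -0.01] -0.01
202 [0.01, 0.53, -0.01] -0.01
206 [0.01, 0.6, -0.01] -0.01
```

```bash
python3 -m handwheel '[[12,[0.01,0.1,0],0],[12,[0.01,0.2,0],0],[12,[0.01,0.28,0],0],[12,[0.01,0.35,0],0],[12,[0.01,0.4,0],0],[0,[0.01,0.4,0],0],[0,[0.01,0.4,0],0],[0,[0.01,0.4,0],0]]'
python3 - <<'E'
from h import *
rows(np.arange(.19,.21,.002))
s=manip.observe();print('F tool',s['orientation'].T@s['contact_force'])
E
```

```text
time: 14.3
tool_pos: [0.6799, 0.0798, 0.0291]
orientation: [[0.255, 0.967, 0.0], [0.967, -0.255, -0.0], [-0.0, 0.0, -1.0]]
contact_force: [-0.2, -0.1, 0.1]
width: 0.0098
t 14.3 rail [83.6 64.6] z 0.0291 F [-0.2 -0.1  0.1] w 9.8
190 [-0.0, -0.06, -0.01] -0.01
192 [-0.0, -0.03, -0.01] -0.01
194 [-0.0, 0.01, -0.01] -0.01
196 [-0.0, 0.04, -0.01] -0.01
198 [-0.0, 0.07, -0.01] -0.01
200 [-0.0, 0.11, -0.01] -0.01
202 [-0.0, 0.14, -0.01] -0.01
204 [-0.0, 0.17, -0.01] -0.01
206 [-0.0, 0.21, -0.01] -0.01
208 [-0.0, 0.24, -0.01] -0.01
F tool [-0.17582005 -0.14249951 -0.11597519]
```

Now approach in small steps, checking the force.

```bash
python3 -m handwheel '[[0,[0,0.03,0],0],[0,[0,0.06,0],0],[0,[0,0.09,0],0],[0,[0,0.11,0],0],[0,[0,0.125,0],0],[0,[0,0.125,0],0]]'
python3 -c "
from h import *
s=manip.observe();print('F tool',s['orientation'].T@s['contact_force']);rows([.202,.204,.206])"
```

```text
time: 15.05
tool_pos: [0.6875, 0.0778, 0.0291]
orientation: [[0.255, 0.967, 0.0], [0.967, -0.255, -0.0], [0.0, 0.0, -1.0]]
contact_force: [-1.1, -0.4, -0.5]
width: 0.0093
F tool [-0.62212159 -0.95904165  0.48203839]
t 15.05 rail [91.3 64. ] z 0.0291 F [-1.1 -0.4 -0.5] w 9.3
202 [-0.0, 0.01, -0.01] -0.01
204 [-0.0, 0.04, -0.01] -0.01
206 [-0.0, 0.08, -0.01] -0.01
```

```bash
python3 -m handwheel '[[0,[0,0.01,0],0],[0,[0,0.02,0],0],[0,[0,0.02,0],0]]'; python3 -m handwheel '[[0,[0,0.01,0],0],[0,[0,0.01,0],0]]'
python3 -c "
from h import *
s=manip.observe();print('F tool',s['orientation'].T@s['contact_force']);rows([.204,.206])"
```

```text
time: 15.42
tool_pos: [0.6885, 0.0776, 0.0291]
orientation: [[0.255, 0.967, 0.0], [0.967, -0.255, 0.0], [0.0, 0.0, -1.0]]
contact_force: [-0.3, -0.1, 0.8]
width: 0.0093
time: 15.68
tool_pos: [0.6891, 0.0774, 0.0291]
orientation: [[0.255, 0.967, 0.0], [0.967, -0.255, 0.0], [0.0, 0.0, -1.0]]
contact_force: [-0.3, -0.1, 0.6]
width: 0.0095
F tool [-0.13362982 -0.26785008 -0.57191782]
t 15.675 rail [93.  63.9] z 0.0291 F [-0.3 -0.1  0.6] w 9.5
204 [-0.0, 0.01, -0.01] -0.01
206 [-0.0, 0.05, -0.01] -0.01
```

```bash
python3 -m handwheel '[[0,[0,0.01,0],0],[0,[0,0.01,0],0]]'|grep -E "pos|force"; python3 -m handwheel '[[0,[0,0.01,0],0],[0,[0,0.01,0],0]]'|grep -E "pos|force"
```

```text
tool_pos: [0.6897, 0.0773, 0.0291]
contact_force: [0.3, -0.0, 0.4]
tool_pos: [0.6903, 0.0771, 0.0291]
contact_force: [0.5, 0.4, 0.6]
```

```bash
python3 -c "
from h import *
s=manip.observe();print('F tool',s['orientation'].T@s['contact_force']);rows([.206])"
```

```text
F tool [ 0.52659233  0.42291884 -0.63988655]
t 16.175 rail [94.2 63.9] z 0.0291 F [0.5 0.4 0.6] w 8.9
206 [-0.0, 0.03, -0.01] -0.01
```

```bash
python3 -m handwheel '[[0,[0,0.01,0],0],[0,[0,0.01,0],0]]'|grep -E "pos|force"; python3 -m handwheel '[[0,[0,0.01,0],0],[0,[0,0.01,0],0]]'|grep -E "pos|force"
```

```text
tool_pos: [0.6908, 0.077, 0.0291]
contact_force: [1.4, 0.3, 0.1]
tool_pos: [0.6915, 0.0768, 0.0291]
contact_force: [0.3, -0.5, 0.7]
```

```bash
python3 -m handwheel '[[0,[0,0.01,0],0],[0,[0,0.01,0],0]]'|grep -E "pos|force"; python3 -m handwheel '[[0,[0,0.01,0],0],[0,[0,0.01,0],0]]'|grep -E "pos|force"
```

```text
tool_pos: [0.6916, 0.0767, 0.0291]
contact_force: [-1.9, -0.1, 0.8]
tool_pos: [0.6917, 0.0768, 0.0291]
contact_force: [-3.8, -0.4, 4.0]
```

Contact with the stop. A bit more for a clear press.

```bash
python3 -m handwheel '[[0,[0,0.01,0],0],[0,[0,0.01,0],0]]'|grep -E "pos|force"
```

```text
tool_pos: [0.6917, 0.0767, 0.0291]
contact_force: [-5.7, 1.1, 4.9]
```

```bash
python3 -m handwheel '[[0,[0,0.005,0],0],[0,[0,0.005,0],0],[0,[0,0.005,0],0]]'|grep -E "pos|force"
python3 - <<'E'
from h import *
for i in range(3):
  im=manip.read_camera("wrist");s=manip.observe();print('F tool',s['orientation'].T@s['contact_force'])
rows([.2047])
K,P=cam("wrist",s);overlay(im,K,P,p,2,150,80,530,370,'pics/w6.png')
E
```

```text
tool_pos: [0.6917, 0.0767, 0.0291]
contact_force: [-5.9, 1.0, 4.9]
F tool [-0.30358544 -6.5362768  -6.3038238 ]
F tool [-1.10835815 -6.09001466 -6.40412336]
F tool [-1.36528888 -6.21861947 -5.62858727]
t 17.95 rail [95.7 63.8] z 0.0292 F [-6.3  0.3  5.6] w 9.3
205 [-0.0, -0.02, -0.01] -0.01
```

View pics/w6.png

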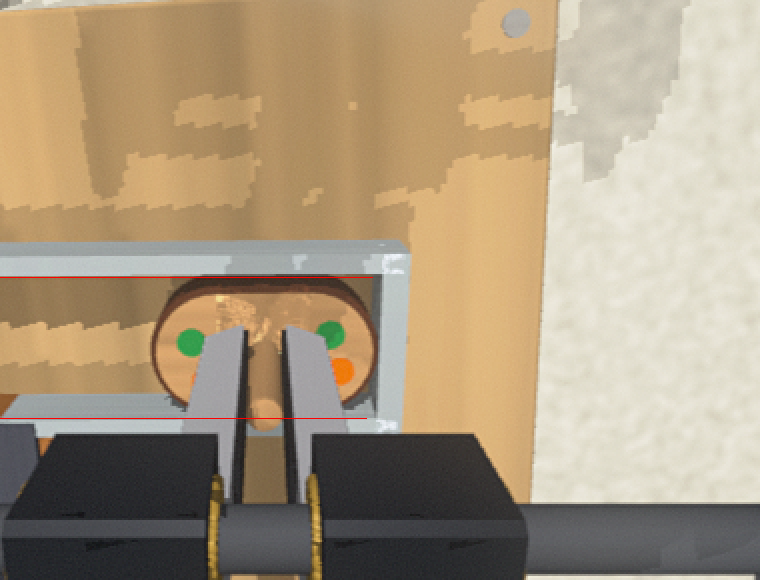

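The slice sits against the stop at about 6.3 N and is parallel to the walls. I'll release and rise straight up.

```bash
python3 -m handwheel '[[12,[0,0.0,0],0],[20,[0,0,0],0],[30,[0,0,0],0],[30,[0,0,0],0],[30,[0,0,-0.3],0],[30,[0,0,-0.9],0],[30,[0,0,-1.7],0],[30,[0,0,-2.5],0],[30,[0,0,-3],0],[30,[0,0,-3],0]]'
python3 - <<'E'
from h import *
s=manip.observe();K,P=cam("wrist",s);im=manip.read_camera("wrist");print(s['time'],s['contact_force'],s['width'])
m=manip.trace("wrist","carrier")
for q in m:
  v,u=np.nonzero(q['pixels']);L=np.array([(ray(K,P,(a,b),.02)[:2]-p[:2])@R2(p[2]) for a,b in zip(u,v)])
  c,sz,a=cv2.minAreaRect((L*1e3).astype(np.float32));print(round(q['p'],2),np.round(q['box']),'dist axis',np.hypot(*c),'along',np.array(c)@[np.cos(np.pi/2-p[3]),np.sin(np.pi/2-p[3])],sz,a)
overlay(im,K,P,p,2.2,180,60,520,330,'pics/w7.png')
E
```

```text
time: 19.2
tool_pos: [0.6956, 0.0765, 0.2136]
orientation: [[0.256, 0.967, 0.008], [0.967, -0.256, 0.001], [0.003, 0.007, -1.0]]
contact_force: [0.3, -0.1, -0.1]
width: 0.03
19.2 [ 0.25260711 -0.06181487 -0.14974029] 0.030030440238852703
0.92 [278. 190.  58.  43.] dist axis 113.58029465944327 along 89.50637967121004 (43.714332580566406, 68.631591796875) 85.96926879882812
0.85 [ 64. 322.  38.  21.] dist axis 213.66039359096504 along -187.9382657220045 (25.11086082458496, 48.78995895385742) 85.7960433959961
0.65 [ 83. 409.  35.  23.] dist axis 303.861829098135 along -184.49876840909403 (33.193016052246094, 52.04296112060547) 85.64340209960938
```

View pics/w7.png

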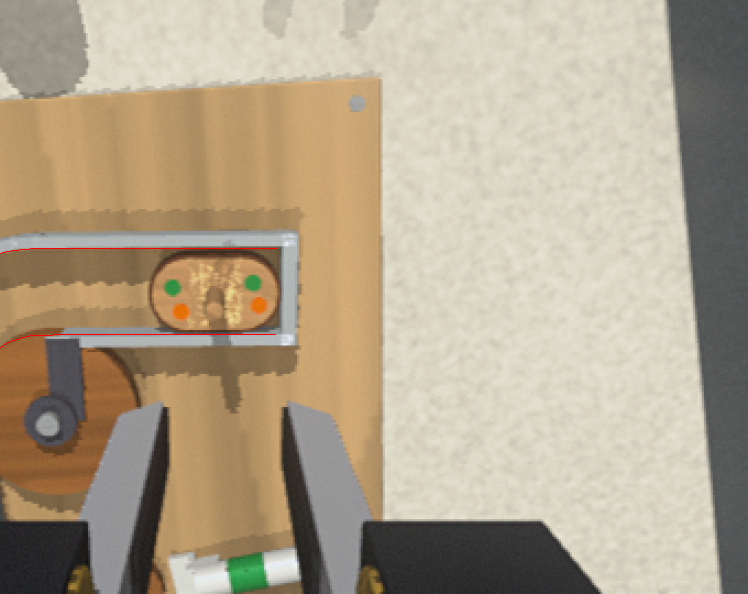

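The slice is flush with the stop (89.5 mm along, 113.6 mm from the hub axis; home is 90 and 114) and the gripper is clear.

```bash
python3 -c "
from bench import manip
print(manip.sign_off())"
```

```text
the job is handed in; nothing more can be done
None
```

The wood slice is home at the far end of the track, released and handed in at about 19 s of the 72 s allowed.

- **Entry:** I gripped the peg, turned the slice about 8° in all to line it up, and centred it on the mouth.
- **Track and corner:** I then opened the fingers to 12 mm as a loose cage and pushed it along. The arc turns about 94°, found by sight. Forces read between moves stayed at about 1 N or less, with no sign of jamming.
- **Press and release:** I closed the grip again and pressed the slice against the stop at about 6.3 N. I then opened the fingers and rose straight up.

**Last checks:** the final wrist picture shows the slice flush with the stop and parallel to the walls. It measured 89.5 mm past the arc (90 expected) and 113.6 mm from the hub axis (113 to 115 expected). The force reading was near zero and the gripper was about 0.2 m up.

- **Disagreement:** my first fit of the track from the fixed cameras was about 1.8° and 2–3 mm off at the mouth. I corrected it from a close wrist picture before the slice went in.
- **Not checked:** I didn't measure the tube, the loose slice or the jar again at the end. Nothing was moved near them, but only parts of the tube and loose slice are in the last picture. That the slice stayed flat was judged from the pictures, not measured.

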